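# Pop the hot plate's spill tray and catch it

## Robot

A 6-joint arm with a two-finger parallel gripper is mounted at the origin on the work surface. World frame = base frame: x ahead of the robot, y to its left, z up, the work surface at z = 0. Lengths are in m, angles in rad, forces in N, time in s.
With the tool pointing down it reaches from about 0.325 to 0.875 m from the base axis. Payload 4.4 kg.
Tool frame: the origin (TCP) lies between the finger pads; the fingertips stand env.nose_length ahead of it and the grasp point (between the pads) lies 5 mm behind it (env.nose_length is the distance from the TCP to the fingertips, in m); y points along the fingers, x is the direction in which the jaws open and shut, and the axes are right-handed (so a half turn about y gives the same grasp; the last joint's range is limited). The gripper opens to 85 mm and grips with 20 to 120 N. Pads are 22 mm wide; open, the fingers measure 114 mm over their backs; the gripper's body (76 mm by 85 mm) begins 54 mm behind the grasp point. The pads swing forward as they close: fully open they stand 13 mm farther back than shut.
Start: joints at [1.131, 0.207, 1.542, -0, 1.393, -0.15], TCP at [0.164, 0.551, 0.245] pointing down, gripper open.
Joint ranges: [-2.73, 2.73], [-0.86, 2.22], [0.23, 2.46], [-1.11, 4.25], [0.08, 2.63], [-2.82, 2.82]. Speed limits (rad/s): [2.79, 2.79, 3.14, 3.14, 3.14, 3.14].

## Interface

Orientations are given as a unit quaternion [x, y, z, w].
In Python, from plant import env gives the robot as it stands. Calls block until the motion is done:
- env.move_to(position, orientation): joint-space move of the TCP to a pose.
- env.movel(position, rate=0.15, frame=None, threshold=None): straight line of the TCP; frame=None keeps the orientation; rate is the mean speed in m/s. With threshold (N) it stops when the force on the tool has changed by that much, and returns True; else False.
- env.movej(angles): joint-space move.
- env.open_gripper() and env.grasp(): open the fingers fully, or close them until they stop; the grip force is fixed at half the most.
- env.dwell(seconds).
- env.solve_ik(position, orientation): joint angles nearest the present ones, or None.
- env.grab_frame(name): name is "scene" or "top" or "wrist"; returns a dict with "pixels" (420x560x3 uint8, red, green, blue), "fx", "fy", "cx", "cy" (pixels), "k1" (the pictures are not rectified: a ray, as slopes to the right and down, at radius r is drawn at 1 + k1 r^2 times it, then the intrinsics apply), "xyz" and "orientation" of the camera in the world. Camera axes: x right, y down, z forward; pixel columns grow to the right and rows downward; lengths in m; the calibration is good to about 2 mm. A picture is of the moment at which its call begins. There is no depth.
A pose or a line that the arm cannot do raises env.Unreachable and nothing moves.
- env.job_done(): hands the job in, once; it reports no verdict.
Readings, each from a call of its own:
- env.read_t(): time.
- env.read_joint_positions(): joint angles.
- env.read_joint_velocities(): joint speeds.
- env.read_joint_efforts(): joint torques, N m.
- env.read_eef_pos(): TCP position.
- env.read_eef_rot(): TCP orientation.
- env.read_force(): force on the tool from outside, world axes, zero at the start.
- env.read_wrist_torque(): the same for the moment, N m.
- env.read_finger_gap(): opening from 0.0 (shut) to 1.0 (fully open).
Only numpy, scipy, OpenCV 4.12 (cv2) and the standard library are available. Lean on these libraries where they do the work, as an engineer would, in place of code of your own. Each camera call takes 0.05 s, during which the arm holds its last target.

## Task

Press the red release button on the hot plate's front ledge so that the spill tray springs out, and stop the tray's blue upright front lip with the other finger, waiting in its path, before the tray slides away off its runners. Finish while still holding it there: the tray clearly out of the machine by a couple of centimetres or more, at rest, its spring pressing the lip against the finger. Do not lift or tip the tray, and leave the mug, shaker and bowl where they stand.

Things in the scene. Friction and masses are not known exactly. Their poses are not given: they have to be found in the camera images.
- hotplate: Fixed metal hot plate, 180 mm wide (y). Origin on the counter under the front edge of its low ledge; +x is the way the tray comes out. Ledge: top 48 mm up, x=0 to -75 mm. Behind it the raised body, 95 mm high, to x=-285 mm, with a dark ring on top (to 105 mm) and two black dials at y=+-62 mm, 12 mm out over the ledge. Two dark runners, 14 mm high, carry the tray out to x=70 mm.
- release_top (a point): Centre of the top of the red round release button, 28 mm across, in the middle of the ledge, 28 mm behind its front edge (hotplate x=-28 mm, y=0). Up, its top is 60 mm above the counter, 12 mm above the ledge; it goes straight down.
- release (a joint): Travel of the release button in m: 0 up, 0.008 fully down; springs back up. The tray is let go at about 0.004. Pressing takes about 4 to 6 N.
- tray: Spill tray, loose, steel, 100 mm wide, about 0.25 kg, shut below the ledge at the start; origin then 14 mm above the hotplate's, axes alike; it reaches 118 mm back. Caught until the button goes down; then a damped spring pushes it out along hotplate +x with 4 to 5 N at about 0.15 to 0.35 m/s, and goes on pushing for 130 mm: it runs off its runners unless stopped.
- tray_lip (a point): Middle of the top edge of the front (+x) face of the tray's blue upright lip, 82 mm above the counter. The lip is a plate 100 mm wide (y), 6 mm thick, from 20 to 82 mm above the counter. Shut: this point is at hotplate x=10 mm. Popped: beyond x=22 mm. Lost: beyond x=100 mm.
- mug: White mug, 80 mm across, 90 mm high, with a handle at its +y; origin at the centre of its foot. Leave it alone.
- shaker: Steel shaker, 64 mm across, 100 mm high; origin at the centre of its foot. Leave it alone.
- bowl: White bowl, 104 mm across, 50 mm high; origin at the centre of its foot. Leave it alone.
There are look-alikes about, which are no part of the job. What is shaped like the tray but purple is not meant.

How it is judged:
On the way, in this order (a step that is already met when the one before it is completed fails the run):
1. the release button is pressed (value of joint release above 0.003 m).
2. the popped tray is stopped by a finger (x of tray_lip in the frame of hotplate above 0.022 m and linear speed of tray below 0.03 m/s and contact force between the fingers and tray above 0.3 N), for 0.2 s.
At the end, for the whole second after the job is handed in: The tray stands out of the hot plate, its lip's front face 22 to 100 mm ahead of the ledge's front edge, on its runners (not raised 6 mm or more, tilted under 0.12 rad), at rest (under 0.03 m/s), pressing on a finger with more than 0.3 N, all through the last second (all of step 2 and x of tray_lip in the frame of hotplate below 0.1 m and z of tray in the frame of hotplate below 0.02 m and angle between tray's own z axis and vertical below 0.12 rad); the arm keeps its last pose, push and grip.
It fails at once if the tray slid away (lip more than 100 mm ahead of the ledge) (x of tray_lip in the frame of hotplate above 0.1 m).
It fails at once if the tray was lifted or tipped (z of tray in the frame of hotplate above 0.024 m or angle between tray's own z axis and vertical above 0.2 rad).
It fails at once if the mug, shaker or bowl was moved more than 15 mm or tipped (distance of any of mug, shaker, bowl from where it was at the start of the episode above 0.015 m or angle between any of mug, shaker, bowl's own z axis and vertical above 0.2 rad).
It also fails if it takes over 29 s, if anything falls off the work surface, if the arm or the gripper's body presses on something with over 40 N, if the wrist force passes 120 N, or if a joint passes its speed limit or range.

## Working session

There is one attempt and no reset: what is moved stays moved. The work goes in short steps, each a Python script; the robot and the scene stay as the last script left them, time stands still between calls to the robot, and variables do not carry over. Pictures are saved under pics/ and viewed, and the job is handed in when it is done.

```bash
ls; mkdir -p pics; python3 - <<'E'
from plant import env
import cv2
for n in ["scene","top","wrist"]:
    f=env.grab_frame(n); cv2.imwrite(f"pics/{n}0.png",f["pixels"][:,:,::-1])
    print(n,[f[k] for k in("fx","fy","cx","cy","k1","xyz","orientation")])
print(env.nose_length,env.read_eef_rot(),env.read_t(),env.read_finger_gap())
E
```

```text
pics
scene [386.2832872279199, 386.2832872279199, 279.61081461642084, 213.47008342941675, -0.04436316374392527, array([ 1.11609024, -0.40565059,  0.83085349]), array([ 0.85378341,  0.38913567, -0.14402386, -0.31445899])]
top [528.2685210392833, 528.2685210392833, 279.9760575321299, 217.7176066616329, 0.017932791611313014, array([ 0.48280293, -0.01107325,  1.12775606]), array([ 0.70892982, -0.70139097,  0.04562892, -0.05819974])]
wrist [292.59192913814303, 292.59192913814303, 283.482012532407, 203.46325861673344, -0.052468004138557456, array([0.10135103, 0.56817883, 0.37282251]), array([0.79427611, 0.59345069, 0.07699758, 0.10494342])]
0.014 [ 0.56703664  0.42229857 -0.4233915  -0.56645653] 0.15 0.993652722116715
```

View pics/scene0.png

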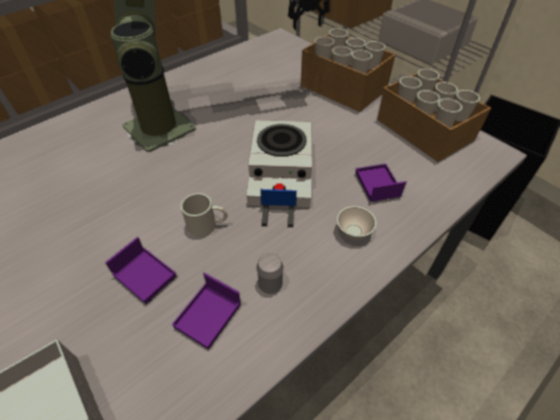

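View pics/top0.png

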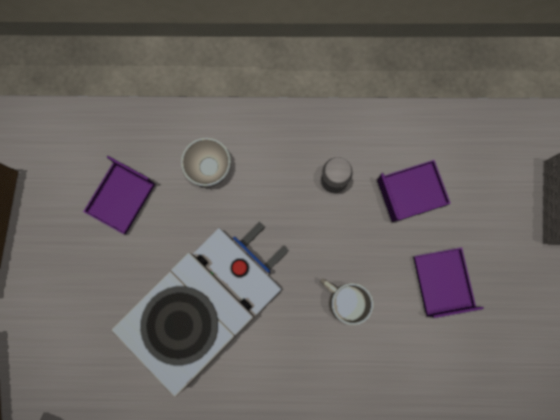

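View pics/wrist0.png

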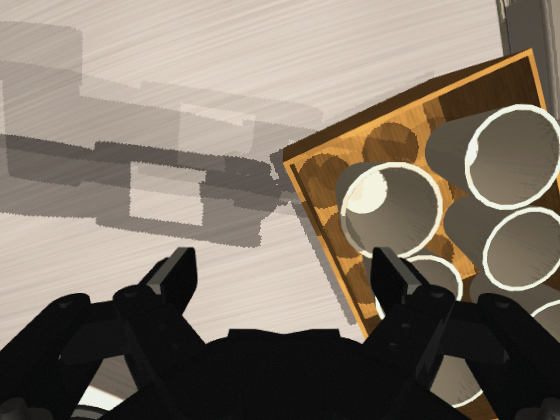

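```bash
python3 - <<'E'
import cv2
a=cv2.imread("pics/top0.png")[210:330,180:310]; cv2.imwrite("pics/topc.png",cv2.resize(a,None,fx=5,fy=5,interpolation=cv2.INTER_CUBIC))
a=cv2.imread("pics/scene0.png")[110:240,230:340]; cv2.imwrite("pics/scenec.png",cv2.resize(a,None,fx=4.5,fy=4.5,interpolation=cv2.INTER_CUBIC))
E
```

```text
(no output)
```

View pics/topc.png

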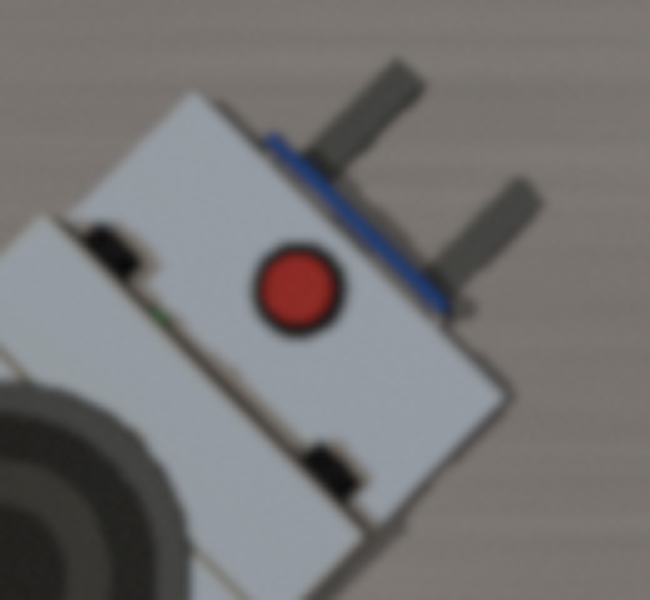

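View pics/scenec.png

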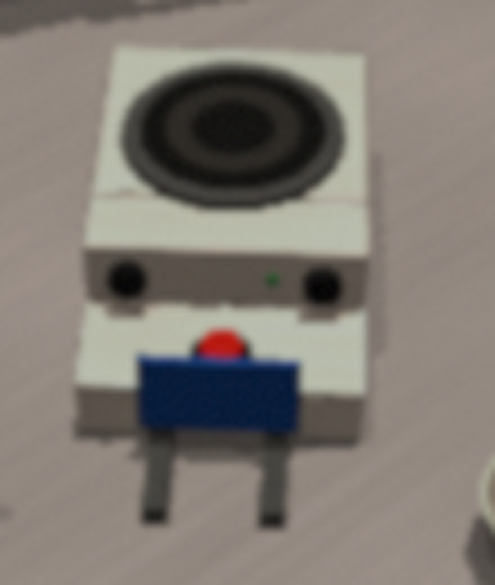

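```bash
cat > h.py <<'E'
import numpy as np
from scipy.spatial.transform import Rotation as R
def proj(f,P):
    c=R.from_quat(f["orientation"]).inv().apply(np.atleast_2d(P)-f["xyz"])
    s=c[:,:2]/c[:,2:]; s=s*(1+f["k1"]*(s**2).sum(1,keepdims=True))
    return s*[f["fx"],f["fy"]]+[f["cx"],f["cy"]]
E
python3 - <<'E'
from h import *
from plant import env
from scipy.optimize import least_squares
T=env.grab_frame("top");S=env.grab_frame("scene")
up=lambda p,s,o:(np.array(p)+.5)/s-.5+np.array(o)
tl=[(-.028,0,.06),(0,.09,.048),(0,-.09,.048),(.01,.05,.082),(.01,-.05,.082)]
tp=up([(299,289),(195,92),(512,395),(272,134),(450,305)],5,(180,210))
tl+=[(-.180,0,.105)][:0]
sl=[(0,-.09,.048),(0,.09,.048),(.01,-.05,.082),(.01,.05,.082),(-.075,-.09,.095),(-.075,.09,.095)]
sp=up([(78,388),(364,393),(139,356),(299,363),(86,250),(369,255)],4.5,(230,110))
def W(q,l): return R.from_euler('z',q[2]).apply(np.array(l))+[q[0],q[1],0]
def r(q,w=(1,1)): return np.r_[w[0]*(proj(T,W(q,tl))-tp).ravel(),w[1]*(proj(S,W(q,sl))-sp).ravel()]
for w in[(1,1),(1,0),(0,1)]:
    for y0 in(0,1.5,3,-1.5):
        s=least_squares(r,[.4,.1,y0],args=(w,))
        print(w,s.x,s.cost)
s=least_squares(r,[.4,.1,.5]);print(s.x,r(s.x).reshape(-1,2).round(1))
E
```

```text
(1, 1) [ 0.559618    0.07067915 -0.7551302 ] 5.7919581721080275
(1, 1) [ 0.559618    0.07067915 -0.7551302 ] 5.791958172107945
(1, 1) [0.559618   0.07067915 5.52805509] 5.791958172108686
(1, 1) [ 0.559618    0.07067915 -0.75513021] 5.791958172108381
(1, 0) [ 0.55856428  0.0701052  -0.74855151] 0.4369390989025934
(1, 0) [ 0.55856428  0.0701052  -0.74855151] 0.43693909890259314
(1, 0) [0.55856428 0.0701052  5.5346338 ] 0.43693909890261234
(1, 0) [ 0.55856428  0.0701052  -0.74855151] 0.4369390989026263
(0, 1) [ 0.56173094  0.0711399  -0.75584187] 2.8061390023273476
(0, 1) [ 0.56173094  0.0711399  -0.7558419 ] 2.8061390023203674
(0, 1) [0.56173094 0.0711399  5.52734336] 2.806139002316422
(0, 1) [ 0.56173094  0.07113989 -0.75584196] 2.806139002316541
[ 0.559618    0.07067915 -0.7551302 ] [[-0.1 -0.3]
 [-0.3 -0.7]
 [-0.9 -0.2]
 [-0.2 -1.1]
 [ 0.2 -0.4]
 [-1.2 -1. ]
 [ 0.1 -0.3]
 [-1.2  0.6]
 [ 0.4  0.1]
 [-1.5 -1.2]
 [-0.4 -0.6]]
```

```bash
cat >> h.py <<'E'
H=np.array([.5592,.0703]);YAW=-.751
def hp(x,y,z): return R.from_euler('z',YAW).apply([x,y,z])+np.r_[H,0]
def quat(sg):
    hx=sg*R.from_euler('z',YAW).apply([1,0,0]); y=np.array([0,0,-1.]); return R.from_matrix(np.c_[hx,y,np.cross(hx,y)]).as_quat()
E
python3 - <<'E'
from h import *
from plant import env
import cv2
q0=env.read_joint_positions()
best=None
for sg in(1,-1):
    j=env.solve_ik(hp(.024,0,.056),quat(sg)); k=env.solve_ik(hp(.024,0,.16),quat(sg)); print(sg,j,k)
    if k is not None and j is not None:
        d=np.abs(np.array(k)-q0).max()
        if best is None or d<best[0]: best=(d,sg)
sg=best[1];print(sg)
env.move_to(hp(.024,0,.16),quat(sg))
print(env.read_t(),env.read_eef_pos(),env.read_force())
for n in["scene","top","wrist"]:
    f=env.grab_frame(n); cv2.imwrite(f"pics/{n}1.png",f["pixels"][:,:,::-1])
E
```

```text
1 [-5.61407380e-02  4.36232158e-01  1.67329314e+00 -4.44089210e-16
  1.03206735e+00  6.94859262e-01] [-5.61407380e-02  2.97583126e-01  1.61407426e+00 -4.44089210e-16
  1.22993527e+00  6.94859262e-01]
-1 [-5.61407380e-02  4.36232158e-01  1.67329314e+00 -4.44089210e-16
  1.03206735e+00 -2.44673339e+00] [-5.61407380e-02  2.97583126e-01  1.61407426e+00 -4.44089210e-16
  1.22993527e+00 -2.44673339e+00]
1
2.575 [0.57668101 0.0549191  0.16016233] [-0.20515191 -0.11620302 -0.15601905]
```

View pics/wrist1.png

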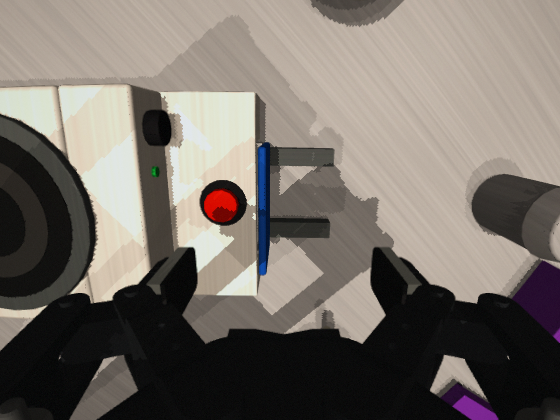

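View pics/scene1.png

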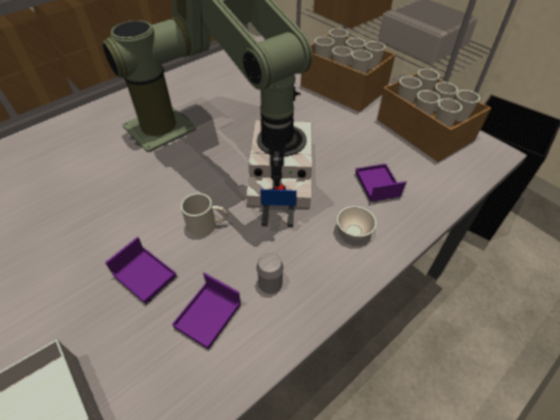

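```bash
python3 - <<'E'
from h import *
from plant import env
import cv2
f=env.grab_frame("wrist")
L=[(-.028,0,.06),(0,.09,.048),(0,-.09,.048),(.01,.05,.082),(.01,-.05,.082),(.07,0,.014)]
p=proj(f,[hp(*l) for l in L]);print(p.round(1))
print("fingertips", proj(f,[hp(.024+s*.0425,0,.16+d) for s in(1,-1) for d in(-.014,-.001)]).round(1))
im=f["pixels"][:,:,::-1].copy()
for a in p: cv2.drawMarker(im,tuple(int(round(v)) for v in a),(0,255,0),0,8,1)
cv2.imwrite("pics/w2.png",cv2.resize(im[70:320,130:420],None,fx=2.4,fy=2.4))
E
```

```text
[[219.  208. ]
 [252.3  92.8]
 [257.1 296.9]
 [262.8 147.9]
 [264.9 276.9]
 [330.6 195.2]]
fingertips [[362.3 252.8]
 [369.1 264. ]
 [202.5 252.4]
 [195.5 263.5]]
```

View pics/w2.png

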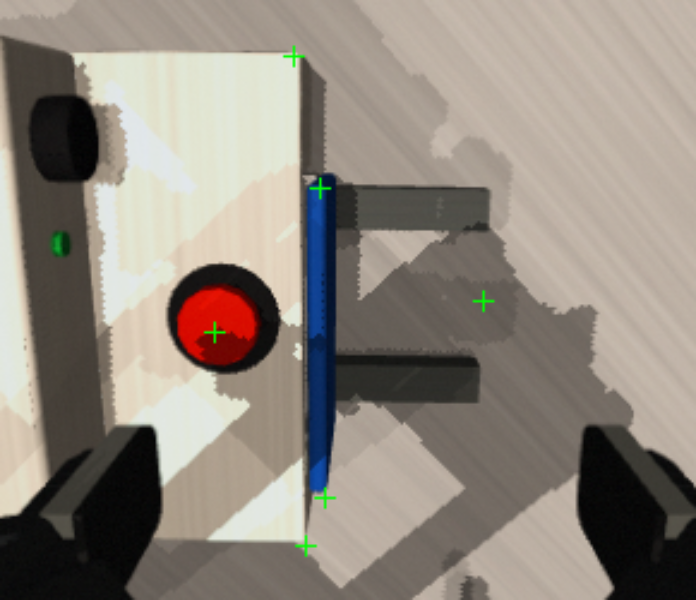

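```bash
python3 - <<'E'
from h import *
from plant import env
import cv2
env.movel(hp(.024,.001,.071),rate=.1)
f0=env.read_force();print(env.read_t(),env.read_eef_pos(),f0)
r=env.movel(hp(.024,.001,.050),rate=.02,threshold=12)
env.dwell(.2)
print(r,env.read_t(),env.read_eef_pos(),env.read_force()-f0)
for n in["scene","top","wrist"]:
    f=env.grab_frame(n); cv2.imwrite(f"pics/{n}3.png",f["pixels"][:,:,::-1])
E
```

```text
3.8167 [0.57820664 0.0545974  0.07177567] [0.62527406 0.08290817 0.86425991]
True 4.9 [0.57786316 0.05444438 0.05290679] [-0.14757345 -1.24410578  3.80949817]
```

View pics/wrist3.png

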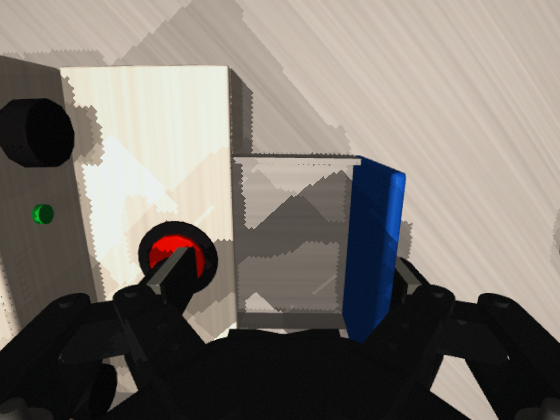

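View pics/scene3.png

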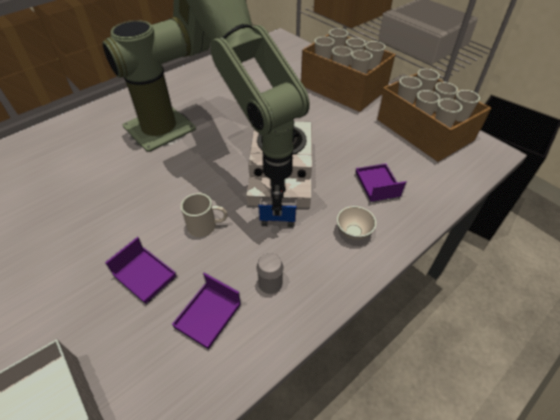

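```bash
python3 - <<'E'
from h import *
from plant import env
import cv2
hx=R.from_euler('z',YAW).apply([1,0,0])
for i in range(5):
    env.dwell(.1); F=env.read_force(); print(env.read_t(),F.round(2),(F@hx).round(2),env.read_finger_gap())
f=env.grab_frame("wrist")
for x in(.05,.055,.06,.065,.07): print(x,proj(f,[hp(x,.051,.082)]).round(1))
im=f["pixels"][:,:,::-1]
cv2.imwrite("pics/w4.png",cv2.resize(im[130:350,130:450],None,fx=2.4,fy=2.4))
E
```

```text
5.15 [ 0.59 -1.84  5.19] 1.68 1.0033611153829833
5.25 [ 0.93 -1.13  4.72] 1.45 0.9985071094847389
5.35 [ 0.73 -0.88  5.56] 1.14 0.9997848440647613
5.45 [ 0.56 -2.28  4.71] 1.96 1.0017660457056092
5.55 [ 0.39 -1.78  4.71] 1.5 1.000690656638207
0.05 [[354.5 170.3]]
0.055 [[368.9 170.4]]
0.06 [[383.3 170.5]]
0.065 [[397.6 170.6]]
0.07 [[411.9 170.6]]
```

View pics/w4.png

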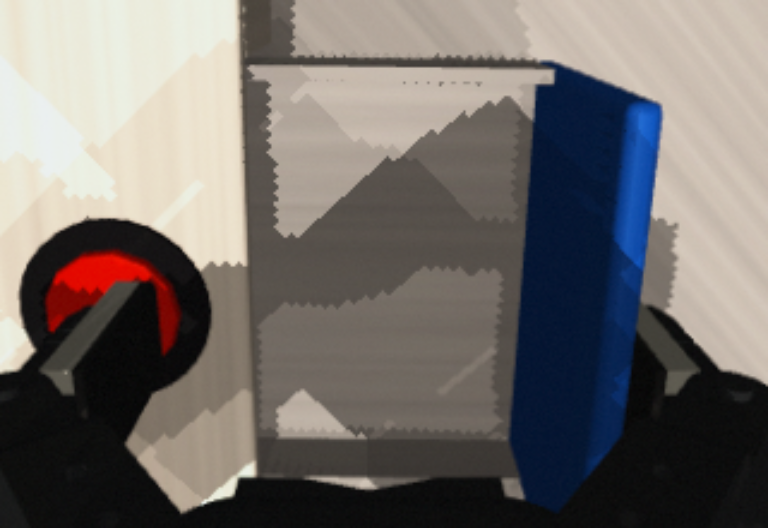

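```bash
python3 - <<'E'
from h import *
from plant import env
import cv2
a=cv2.imread("pics/wrist3.png").astype(int)
f=env.grab_frame("wrist");b=f["pixels"][:,:,::-1].astype(int)
print("changed px",(abs(a-b).max(2)>25).sum())
print(proj(f,[hp(.0675,y,.082) for y in(.051,.0,-.049)]).round(1))
m=lambda n:cv2.imread(f"pics/{n}.png").astype(int)
d=abs(m("scene0")-m("scene3")).max(2)>25
for n,(u,v) in dict(mug=(200,215),shaker=(270,272),bowl=(356,226)).items(): print(n,d[v-25:v+25,u-22:u+22].sum())
F=np.mean([ (env.dwell(.02),env.read_force())[1] for _ in range(20)],0);print(F,env.read_eef_pos(),env.read_t())
env.job_done()
E
```

```text
changed px 1
[[404.8 170.6]
 [390.1 300.2]
 [377.6 395.6]]
mug 195
shaker 0
bowl 0
[ 0.89181474 -1.66423916  5.15272344] [0.57788958 0.05443894 0.05292205] 5.9833
the job is handed in; nothing more can be done
```

```bash
python3 - <<'E'
import cv2,numpy as np
a=[cv2.resize(cv2.imread(f"pics/{n}.png")[180:250,170:240],None,fx=5,fy=5) for n in("scene0","scene3")]
cv2.imwrite("pics/mug.png",np.hstack(a))
E
```

```text
(no output)
```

View pics/mug.png

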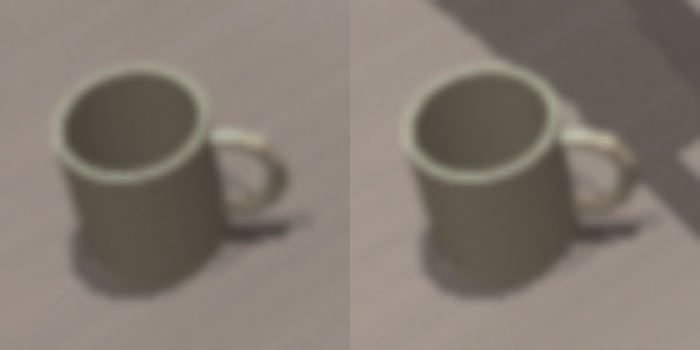

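I pressed the red button with one open finger while the other waited in front of the blue lip. The tray sprang out and was caught, and I handed the job in at about 6 s with it still held.

- **Tray position:** in the wrist picture the lip's front face lies at hot plate x ≈ 67 mm, within the 22–100 mm allowed, and the tray looks level on its runners. The pose estimates from the three cameras differed by about 3 mm, so that figure is good to about that.
- **At rest:** two wrist pictures about 1 s apart were the same except for one pixel.
- **Push on the finger:** the wrist force along the tray's direction was only about 1.8 N, less than the spring's 4–5 N. I think friction at the pressed button takes the rest, but I did not check this, because lifting the finger could have raised the tray. It stays above the 0.3 N needed.
- **Other objects:** the shaker and bowl areas did not change in the scene pictures. The mug area did show changed pixels. An enlarged before/after crop, viewed only after handing in, showed the mug in the same place with the arm's shadow beside it.

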